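# Index the die plate and press a gold band in a ring reducer

### The job

Size the gold band in the ring press: turn the die plate click by click until the die holding the band rests in its click under the ram, then push the lever right down so that the ram, not the gripper, presses the band flush into its die. Let the lever come back up, and turn the plate on four clicks so that the band ends at the open front, straight across from the ram, with the plate resting in its click. Never bring the ram down over another die, and leave the other things on the bench where they are.

Things in the scene. Friction and masses are not known exactly. Their poses are not given: they have to be found in the camera images.
- press: Dark green iron ring press, fixed to the bench, 310 mm long, 170 mm wide, 245 mm tall. Origin on the bench top on the die plate's upright axis; z up, x towards the ram and the column behind it (-x is the open front), y to the side away from the lever. Its head (y within 35 mm) overhangs the plate from x = 30 mm backwards, underside 150 mm above the bench
- die_plate (a joint): Angle of the round steel die plate, rad, growing anticlockwise from above, no end stops; 0 (or any full turn) when the die with the gold band is under the ram. Plate 176 mm across, top 80 mm above the bench, 8 dies 45 degrees apart on a 52 mm radius, their lips 1.5 mm higher
- turn_post (a point): Mid-height point (96 mm above the bench) on the axis of one turning post, the one 22.5 degrees anticlockwise (from above) of the band's die. 8 such upright dark steel posts stand half-way between the dies on an 80 mm radius, each 12 mm in diameter, 32 mm tall (80 to 112 mm above the bench). The plate is turned by pushing a post round: 3 to 10 N
- detent_box (a point): Centre of the small box beside the plate that holds the click spring and its roller, 44 x 58 x 32 mm; its top is 60 mm above the bench, below the plate. There is a click at every 45 degrees of the plate: let go within about 10 degrees of a click, the plate is drawn home into it; farther off, friction holds it where it is left, and it may stand so at the start
- plate_axis (a point): Point on the plate's axis, at the plate's top face, 80 mm above the bench
- ram_point (a point): Point on the ram's axis level with the top of the dies, 81.5 mm above the bench, 52 mm from the plate axis. The ram (28 mm across) hangs 22 mm above it when the lever is up
- front_point (a point): The place straight across from the ram, 52 mm from the plate axis on the open front side, level with the top of the dies: where the band must end
- band_top (a point): Centre of the top rim of the gold band, a ring 23 mm across wedged in one of the dies. At the start it stands 6 mm proud of the die
- band (a joint): How far the band has been pressed into its die, m: 0 at the start, 0.006 when flush with the die. It is tight: pressing it takes about 30 N from the ram (some 3 N more at the lever's ball) and it stays where it is left
- lever (a joint): Lever angle, rad: 0 up (30 degrees above level), 0.9 fully down at its stop (about 22 degrees below level), where the ram face reaches the die top. A spring brings it back up to 0 when let go. The ram moves 25 mm per rad. Pushing the ball down takes about 2 N at first and 10 N near the bottom
- lever_ball (a point): Centre of the black ball on the lever's end, 32 mm in diameter; it is pushed down from above. It moves on an arc of 200 mm radius in the upright plane through the lever pivot along the press's x axis
- lever_pivot (a point): Point on the lever's level turning axis, in the lever's plane, 190 mm above the bench; the lever points from it to the open front (-x of the press). The lever's plane is 100 mm to the side (-y of the press) of the plate axis
- ring_tray: Low dark wooden tray with finished rings, 90 x 120 x 16 mm (36 mm with its rings), on the bench in front of the press. Bystander; origin under its centre
- mallet: Rawhide mallet lying on the bench, 255 mm long. Bystander; origin under its handle
- mandrel: Tapered steel ring mandrel lying on the bench, 262 mm long. Bystander; origin under its middle
- file: Hand file with wooden handle lying on the bench, 250 mm long. Bystander; origin under its middle
- bench_block: Steel bench block on a leather pad, 110 x 110 x 40 mm. Bystander; origin under its centre
- tool_pot: Blue-grey tin with gravers, 72 mm across, 200 mm tall. Bystander; origin under its centre
- jar: Amber glass jar, 60 mm across, 95 mm tall. Bystander; origin under its centre

How it is judged:
On the way, in this order (a step that is already met when the one before it is completed fails the run):
1. the die with the gold band rests in its click under the ram (horizontal distance between band_top and ram_point below 0.003 m and velocity of joint die_plate between -0.1 and 0.1 rad/s), for 0.2 s.
2. the lever is right down and the ram has pressed the band flush into its die (value of joint lever above 0.84 rad and value of joint band above 0.0045 m and horizontal distance between band_top and ram_point below 0.003 m), for 0.1 s.
3. the lever is back up (value of joint lever below 0.1 rad), for 0.1 s.
At the end, for the whole second after the job is handed in: The band is pressed flush (within 1.5 mm) into its die, the plate rests in its click with the band straight across from the ram (within 3 mm), and the lever is up again (within 0.1 rad) (horizontal distance between band_top and front_point below 0.003 m and velocity of joint die_plate between -0.05 and 0.05 rad/s and value of joint band above 0.0045 m and value of joint lever below 0.1 rad); the robot touches nothing.
It fails at once if the ram is brought down (lever more than 0.3 rad) while the band's die is not under it (more than 6 mm off) (value of joint lever above 0.3 rad and horizontal distance between band_top and ram_point above 0.006 m).
It fails at once if the gripper presses on the band (more than 10 N) (contact force between any of the fingers, the arm and band above 10 N).
It fails at once if a bystander is moved by more than 30 mm (distance of any of ring_tray, mallet, mandrel, file, bench_block, tool_pot, jar from where it was at the start of the episode above 0.03 m).
It also fails if it takes over 64 s, if anything falls off the work surface, if the arm or the gripper's body presses on something with over 40 N, if the wrist force passes 120 N, or if a joint passes its speed limit or range.

### The arm

A 6-joint arm with a two-finger parallel gripper is mounted at the origin on the work surface. World frame = base frame: x ahead of the robot, y to its left, z up, the work surface at z = 0. Lengths are in m, angles in rad, forces in N, time in s.
With the tool pointing down it reaches from about 0.4 to 0.825 m from the base axis. Payload 7 kg.
Tool frame: the origin (TCP) lies midway between the tips of the shut fingers; the grasp point (between the pads) lies 19 mm behind it; z points along the fingers, y is the line along which they close (so a half turn about z gives the same grasp; the last joint's range is limited). The gripper opens to 88 mm and grips with 3 to 60 N. Pads are 19 mm wide; open, the fingers measure 130 mm over their backs; the gripper's body (78 mm by 193 mm) begins 47 mm behind the grasp point.
Start: joints at [-1.008, 0.359, 0.012, 0, -1.224, -0.288], TCP at [0.183, -0.65, 0.227] pointing down, gripper open.
Joint ranges: [-3.07, 3.07], [-1.43, 2.12], [-1.02, 1.25], [-3.03, 1.67], [-3.05, -0], [-3.03, 3.03]. Speed limits (rad/s): [2.39, 2.39, 3.01, 3.14, 3.14, 3.14].

### API

Orientations are given as [roll, pitch, yaw] about the fixed x, y, z axes, in that order (R = Rz(yaw) Ry(pitch) Rx(roll)).
In Python, from station import arm gives the robot as it stands.
- The arm moves only by the tool servo_tool, never from a script. Its argument "deltas" is a list of rows, each a list of 7 numbers: the closure, from -1 (fully open) to 1 (shut), then the shift along the tool's x, y, z in mm, then the turn, a rotation vector about the tool's x, y, z in degrees. In form: [[gripper, x, y, z, ax, ay, az], ...]. A call has 1 to 20 rows; each row shifts and turns the commanded pose from where the row before left it, along the tool's axes as they then stand; what a row does not reach is not made up. A row lasts 1/12 s, in which the tool goes at most 41.7 mm and 7.16 degrees, less where a joint would pass 70% of its speed; a pose out of reach is approached as far as the arm can. A call is refused whole if a number of a shift passes 41.7 or a number of a turn 7.16, either way. A call with a gripper value outside its range is refused whole. The fingers move at their own pace and stop on an object; "squeeze" is the grip in N (left out, the last holds). Time passes only in rows, so rows that do not move let the fingers close. It gives the time, the measured TCP pose, the force, the opening and the grip force at its end, in the units of the state.
- arm.get_state(): the state, without advancing time (a new reading comes with each control period).
- arm.grab_frame(name): name is "scene" or "top"; returns a dict with "color" (420x560x3 uint8, red, green, blue), "K" (3x3 intrinsics, pixels), "position" and "orientation" of the camera in the world. Camera axes: x right, y down, z forward; pixel columns grow to the right and rows downward; lengths in m; the calibration is good to about 2 mm. A picture is of the moment at which its call begins. There is no depth.
- arm.job_done(): hands the job in; it is judged then, once.
Trained networks look in a picture, given as the dict that the camera call returned (one of the last four; its "shot" number tells which), for a name from the list of things; names that differ only in an ending like _2 or _b are one class to them, and where a whole thing is asked for, a point or a joint stands for the part that bears it (a point fixed in the world has none). Each returns a list of dicts, best first, with "conf" (0 to 1); they miss things now and then, are a little off and sometimes report something else, mostly with a low value. They report only what shows in the picture. A call takes as long as a camera call.
- arm.recognise(query, picture): "at" ([x, y, z] in m, in the coordinates of the camera as it stood for that picture, good to about 4 mm: the middle of the surface that is visible of it).
The state is a dict: "t": time; "q": joint angles; "qd": joint speeds; "joint_efforts": joint torques, N m; "eef_pos": TCP position; "ee_rot": TCP orientation; "force": force on the tool from outside, world axes, zero at the start; "moment": the same for the moment, N m; "width": finger opening in m; "gripper_force": force on a finger pad.
Only numpy, scipy, OpenCV 4.12 (cv2) and the standard library are available. Lean on these libraries where they do the work, as an engineer would, in place of code of your own. Each camera call takes 0.05 s, during which the arm holds its last target. There are 200 camera calls.

## Working session

There is one attempt and no reset: what is moved stays moved. The work goes in short steps, Python scripts to look and compute and a tool call to move; the robot and the scene stay as the last step left them, time stands still between calls to the robot, and variables do not carry over. Pictures are saved under pics/ and viewed, at most 10 in all, crops included, and the job is handed in when it is done.

Besides the shell and the picture viewer there is one more tool, called after "Emit:" as name(argument=value, ...) on one line, values as JSON. servo_tool: Moves the arm, as the interface text tells. Its arguments: {"type":"object","properties":{"deltas":{"type":"array","items":{"type":"array","items":{"type":"number"}}},"squeeze":{"type":"number"}},"required":["deltas"]}

```bash
mkdir -p pics; ls
cat > h.py <<'E'
import numpy as np,cv2
from scipy.spatial.transform import Rotation as R
from station import arm
def rot(o):
    o=np.array(o,float)
    if o.shape==(3,3): return o
    return R.from_euler('xyz',o).as_matrix() if o.size==3 else R.from_quat(o).as_matrix()
def w(f,p): return rot(f['orientation'])@np.array(p)+np.array(f['position'])
def find(f,names,n=2):
    for k in names:
        for d in arm.recognise(k,f)[:n]: print(k,round(d['conf'],2),w(f,d['at']).round(4))
def proj(f,P):
    c=(np.atleast_2d(P)-np.array(f['position']))@rot(f['orientation']); u=c@np.array(f['K']).T; return u[:,:2]/u[:,2:]
def ray(f,uv,z):
    d=rot(f['orientation'])@np.linalg.inv(np.array(f['K']))@np.array([uv[0],uv[1],1.]); p=np.array(f['position']); return p+d*(z-p[2])/d[2]
def save(f,n): cv2.imwrite('pics/'+n,f['color'][:,:,::-1])
E
python3 - <<'E'
from h import *
for c in ['scene','top']:
    f=arm.grab_frame(c); save(f,c+'0.png'); print(c,f['position'],f['orientation'],f['K'])
    find(f,['press','die_plate','turn_post','detent_box','band_top','lever_ball','lever_pivot','lever','ring_tray','mallet','mandrel','file','bench_block','tool_pot','jar'])
s=arm.get_state(); print(s['t'],s['eef_pos'],s['ee_rot'])
E
```

```text
pics
scene [ 0.64934413 -0.84849254  0.93006337] [-2.2882557   0.01964563  0.08756553] [[425.1976527    0.         272.68691936]
 [  0.         425.1976527  202.71065427]
 [  0.           0.           1.        ]]
press 0.64 [ 0.55   -0.0287  0.0786]
die_plate 0.97 [ 0.5537 -0.0433  0.0829]
turn_post 0.73 [ 0.5523 -0.0358  0.0838]
detent_box 0.72 [ 0.5487 -0.0263  0.0823]
band_top 0.47 [ 0.5475 -0.0286  0.0842]
lever_ball 0.56 [0.6454 0.0365 0.2109]
lever_pivot 0.62 [ 0.553  -0.0273  0.0806]
lever_pivot 0.44 [0.6508 0.0354 0.2136]
lever 0.81 [0.6474 0.0384 0.2143]
ring_tray 0.58 [ 0.5529 -0.2513  0.0193]
ring_tray 0.35 [ 0.5492 -0.0289  0.082 ]
mallet 0.7 [ 0.6137 -0.4058  0.0331]
mallet 0.3 [ 0.5469 -0.03    0.0844]
mandrel 0.58 [0.7709 0.0051 0.0216]
file 0.68 [0.4146 0.402  0.019 ]
file 0.43 [ 0.5479 -0.0277  0.0819]
bench_block 0.75 [ 0.5514 -0.2506  0.0188]
bench_block 0.69 [ 0.3334 -0.2711  0.0409]
tool_pot 0.83 [0.7104 0.2492 0.1001]
jar 0.86 [ 0.7158 -0.3142  0.0715]
top [ 0.42058143 -0.02008606  1.38858365] [-3.02905656 -0.00538287 -1.54335554] [[439.6399093    0.         28
[... 192 characters left out ...]
2 0.0023 0.0768]
turn_post 0.97 [ 0.5447 -0.0403  0.0812]
detent_box 0.93 [0.5324 0.0007 0.0821]
lever_ball 0.9 [6.454e-01 2.000e-04 2.278e-01]
lever_ball 0.72 [ 0.5445 -0.0404  0.0784]
lever_pivot 0.83 [0.5333 0.0059 0.0735]
lever_pivot 0.72 [0.714  0.2589 0.0991]
lever 0.66 [ 0.6436 -0.001   0.2298]
ring_tray 0.57 [ 0.5482 -0.2413  0.0197]
mallet 0.67 [ 0.6068 -0.4019  0.0297]
mandrel 0.67 [0.7677 0.0274 0.0125]
file 0.66 [0.4478 0.4094 0.016 ]
bench_block 0.97 [ 0.3277 -0.2537  0.0383]
bench_block 0.24 [ 0.6446 -0.001   0.2295]
tool_pot 0.61 [0.7113 0.2609 0.0971]
jar 0.81 [ 0.7126 -0.283   0.0958]
1.6 [ 0.18313878 -0.64966748  0.22657501] [-3.14158022e+00  1.39996823e-05 -2.86678520e+00]
```

Run:
```python
import cv2
for c,(x,y,w,h) in {'scene':(150,80,240,180),'top':(200,90,200,150)}.items():
    i=cv2.imread(f'pics/{c}0.png')[y:y+h,x:x+w]; cv2.imwrite(f'pics/{c}0c.png',cv2.resize(i,(800,600),interpolation=cv2.INTER_CUBIC))
```

```text
(no output)
```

View pics/scene0c.png

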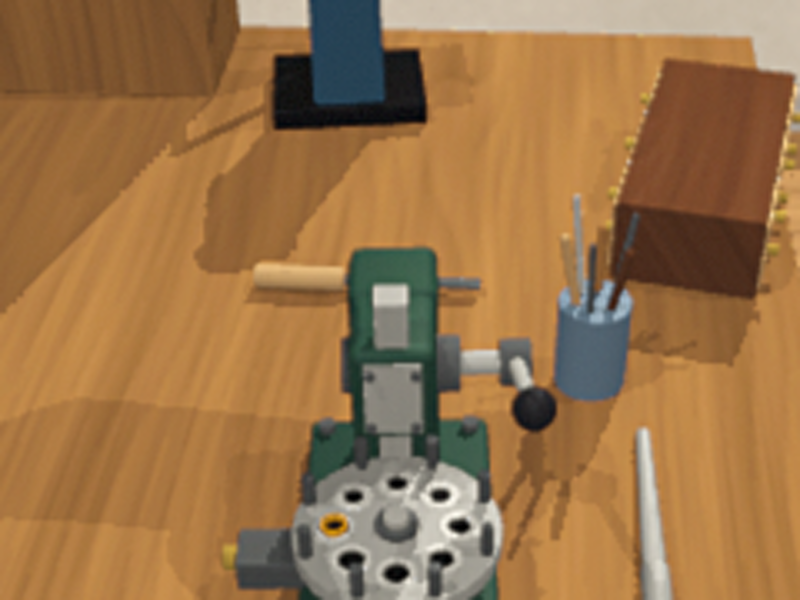

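View pics/top0c.png

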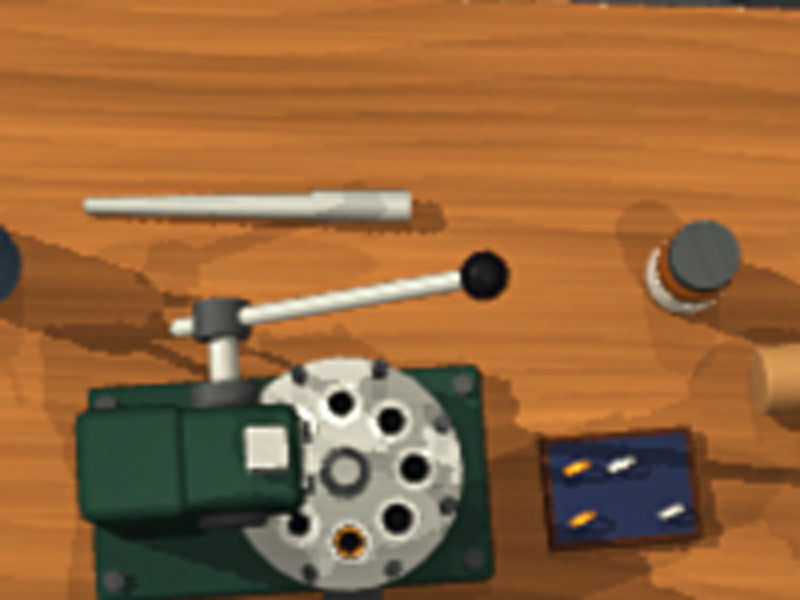

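View pics/scene0.png

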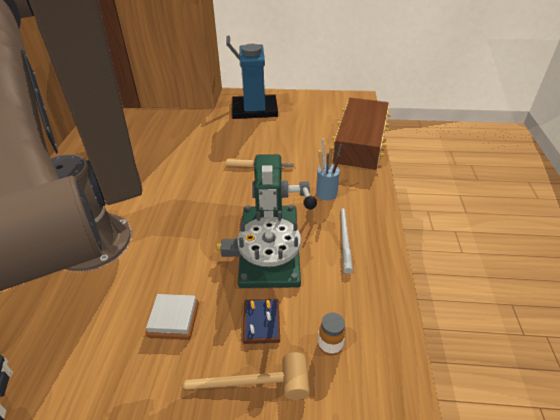

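The scene view shows the press with its plate centred near (269,240) px and the band at about (250,237) px. The lever ball is on the right at (310,203). In the top view the hub is at (286,208), the band at (287,225), the ball at (321,159) and the column to the left (world +y). The band is therefore roughly two clicks anticlockwise of the ram. Next I fit the geometry.

```bash
cat > fit.py <<'E'
from h import *
from scipy.optimize import least_squares
ft=arm.grab_frame('top'); fs=arm.grab_frame('scene')
T=np.array([(349,541),(398,519),(415,468),(391,421),(341,403)])/4+[200,90]; Ti=[0,1,2,3,4]
S=np.array([(333,524),(351,559),(396,573),(442,559),(460,525),(440,495),(397,483),(353,496)])/3.3333+[150,80]; Si=list(range(8))
# index k grows anticlockwise from above; band top is 6mm proud
def P(x,i):
    a=x[2]+np.array(i)*np.pi/4
    z=np.where(np.array(i)==0,.0875,.0815)
    return np.c_[x[0]+.052*np.cos(a),x[1]+.052*np.sin(a),z]
r=lambda x:np.r_[(proj(ft,P(x,Ti))-T).ravel(),(proj(fs,P(x,Si))-S).ravel()]
s=least_squares(r,[.545,-.035,np.pi],loss='soft_l1'); print('axis',s.x[:2].round(4),'band ang deg',np.degrees(s.x[2]).round(2)); print(r(s.x).round(1))
for k in (0,1): 
    m=least_squares(lambda x:(r(x)[:10] if k==0 else r(x)[10:]),s.x); print(m.x.round(4),np.degrees(m.x[2]))
B=[(105,401),(463,384),(476,556),(114,580)]
W=[ray(ft,np.array(b)/4+[200,90],.03)[:2] for b in B]; print(np.round(W,4))
for a,b in ((1,0),(2,3)): d=W[a if 0 else b]-W[a]; print('yaw',np.degrees(np.arctan2(d[1],d[0])))
bt=np.array((485,275))/4+[200,90]; bs=np.array((534,409))/3.3333+[150,80]
m=least_squares(lambda x:np.r_[proj(ft,x)[0]-bt,proj(fs,x)[0]-bs],[.65,.02,.29]); print('ball',m.x.round(4),m.fun.round(1))
m=m.x
# yaw from ball: lateral 100mm
d=m[:2]-s.x[:2]; rr=np.hypot(*d); print('r',rr,'yaw from ball', [np.degrees(np.arctan2(d[1],d[0])-np.arctan2(-.1,q*np.sqrt(max(0,rr*rr-.01)))) for q in(1,-1)])
E
python3 fit.py
```

```text
axis [ 0.5497 -0.0298] band ang deg 184.85
[ 0.1 -0.4 -0.1 -0.5 -0.  -0.3  0.1 -0.5  0.1 -0.3 -0.  -0.6 -0.3  0.2
 -0.3  0.  -0.4 -0.1 -0.5  0.2 -0.2 -0.  -0.2 -0.   0.  -0. ]
[ 0.5485 -0.0297  3.2271] 184.8986076611519
[ 0.5504 -0.0299  3.2333] 185.2551961359704
[[ 0.604   0.1585]
 [ 0.6253 -0.1202]
 [ 0.4914 -0.1328]
 [ 0.4652  0.1457]]
yaw 94.36259626254666
yaw 95.37393665928852
ball [ 0.6575 -0.1135  0.2901] [-0.  -0.4 -0.3  0.1]
r 0.13644568520399258 yaw from ball [np.float64(9.27221001937211), np.float64(95.01336626427785)]
```

Fit: plate axis at (0.550, -0.030), press yaw about 95°, and the band about +90° from the ram, resting on a click. It needs two clicks clockwise. I'll cage a front post (press angle 157.5°) between the fingers and carry it along to 112.5°.

Emit:
servo_tool(deltas=[[0.3,0,0,0,0,0,-6.9],[0.3,0,0,0,0,0,-6.9],[0.3,0,0,0,0,0,-6.9],[0.3,0,0,0,0,0,-6.9],[0.3,0,0,0,0,0,-6.7]])

```text
t: 2.12
eef_pos: [0.1832, -0.6497, 0.2266]
ee_rot: [3.142, 0.0, -2.262]
force: [-0.2, -0.0, 0.0]
width: 0.06
gripper_force: 0.0
```

Emit:
servo_tool(deltas=[[0.3,-20,2.7,0,0,0,0],[0.3,-35.4,4.84,0,0,0,0],[0.3,-35.4,4.84,0,0,0,0],[0.3,-35.4,4.84,0,0,0,0],[0.3,-35.4,4.84,0,0,0,0],[0.3,-35.4,4.84,0,0,0,0],[0.3,-35.4,4.84,0,0,0,0],[0.3,-35.4,4.84,0,0,0,0],[0.3,-35.4,4.84,0,0,0,0],[0.3,-35.4,4.84,0,0,0,0],[0.3,-35.4,4.84,0,0,0,0],[0.3,-35.4,4.84,0,0,0,0],[0.3,-35.4,4.84,0,0,0,0],[0.3,-35.4,4.84,0,0,0,0],[0.3,-35.4,4.84,0,0,0,0],[0.3,-35.4,4.84,0,0,0,0],[0.3,-35.4,4.84,0,0,0,0],[0.3,-35.4,4.84,0,0,0,0],[0.3,-15,2,0,0,0,0],[0.3,0,0,0,0,0,0]])

```text
t: 3.78
eef_pos: [0.5271, -0.1031, 0.2264]
ee_rot: [-3.141, 0.0, -2.265]
force: [0.5, 0.3, 0.4]
width: 0.0307
gripper_force: 0.0
```

Emit:
servo_tool(deltas=[[0.3,3.3,-0.8,30,0,0,0],[0.3,0,0,35,0,0,0],[0.3,0,0,27,0,0,0],[0.3,0,0,0,0,0,0]])

```text
t: 4.12
eef_pos: [0.5199, -0.1093, 0.1296]
ee_rot: [3.135, -0.005, -2.27]
force: [-1.3, -0.0, -1.0]
width: 0.0306
gripper_force: 0.0
```

Run:
```python
from h import *
f=arm.grab_frame('scene'); i=f['color'][:,:,::-1].copy()
print(arm.get_state()['eef_pos'])
p=proj(f,[(.5256,-.1061,.112),(.5256,-.1061,.08)]); print(p)
i=i[170:290,190:350]; cv2.imwrite('pics/s1.png',cv2.resize(i,(800,600),interpolation=cv2.INTER_CUBIC))
```

```text
[ 0.5217128  -0.10947598  0.13258565]
[[256.40784793 250.39224794]
 [256.94985554 258.61243724]]
```

View pics/s1.png

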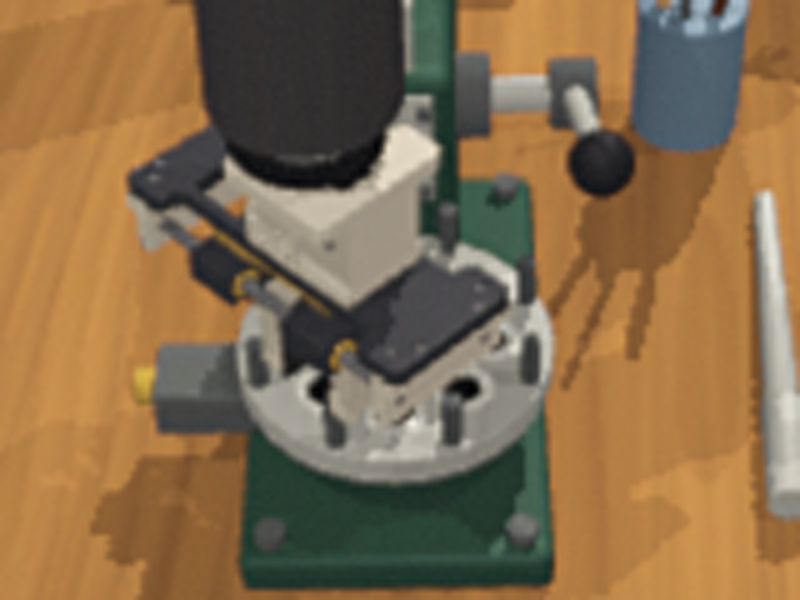

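The crop shows the gripper over the front-left post, which is at crop (335,430), i.e. (257,256) px, and that matches the projection of my estimate. The arm was still settling, so I correct the offset.

Emit:
servo_tool(deltas=[[0.3,0,0,0,0,0,0],[0.3,0,0,0,0,0,0],[0.3,0,0,0,0,0,0]])

```text
t: 4.42
eef_pos: [0.5252, -0.1088, 0.1366]
ee_rot: [-3.139, 0.002, -2.268]
force: [0.5, -0.6, -0.2]
width: 0.0305
gripper_force: 0.0
```

Emit:
servo_tool(deltas=[[0.3,-2.4,1.4,10,0,0,0],[0.3,0,0,15,0,0,0],[0.3,0,0,12,0,0,0],[0.3,0,0,6,0,0,0],[0.45,0,0,0,0,0,0],[0.5,0,0,0,0,0,0],[0.5,0,0,0,0,0,0]])

```text
t: 5.0
eef_pos: [0.525, -0.1059, 0.0923]
ee_rot: [-3.141, 0.001, -2.268]
force: [-0.3, 0.2, 1.1]
width: 0.0226
gripper_force: 0.0
```

Run:
```python
from h import *
f=arm.grab_frame('scene'); i=f['color'][:,:,::-1].copy()
print(arm.get_state()['eef_pos'],arm.get_state()['force'])
i=i[195:285,200:320]; cv2.imwrite('pics/s2.png',cv2.resize(i,(800,600),interpolation=cv2.INTER_CUBIC))
```

```text
[ 0.52497735 -0.1058855   0.09232176] [ 1.42266348 -0.21345396  0.14344089]
```

View pics/s2.png

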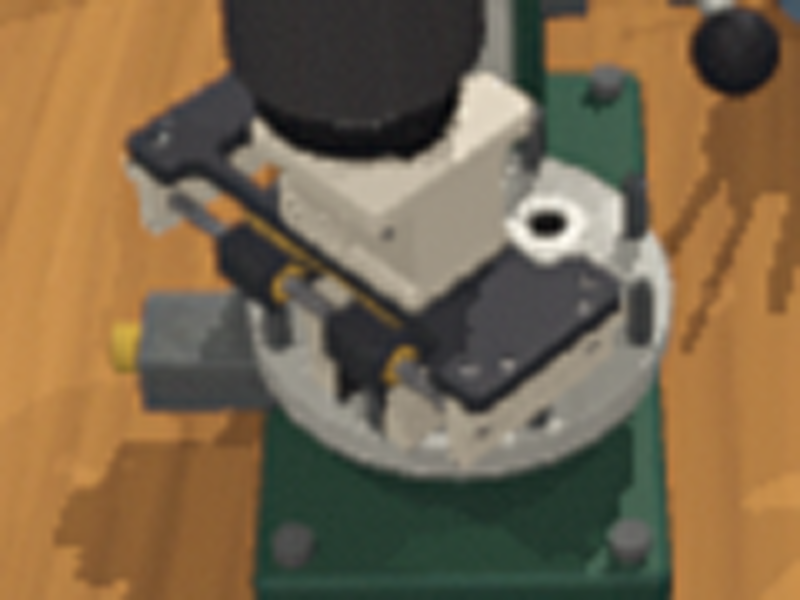

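The crop shows the post at (375,400) caged between the two fingers with no contact force. Now I push it round one click.

Emit:
servo_tool(deltas=[[0.5,1.9,5.1,0,0,0,0],[0.5,1.55,5.1,0,0,0,0],[0.5,1.2,5.1,0,0,0,0],[0.5,0.8,5.1,0,0,0,0],[0.5,0.5,5.1,0,0,0,0],[0.5,0.2,5.1,0,0,0,0],[0.5,-0.2,5.1,0,0,0,0],[0.5,-0.5,5.1,0,0,0,0],[0.5,-0.8,5.1,0,0,0,0],[0.5,-1.2,5.1,0,0,0,0],[0.5,-1.55,5.1,0,0,0,0],[0.5,-1.9,5.1,0,0,0,0],[0.5,0,0,0,0,0,0],[0.5,0,0,0,0,0,0],[0.3,0,0,0,0,0,0]])

```text
t: 6.3
eef_pos: [0.4776, -0.0664, 0.0916]
ee_rot: [3.142, 0.0, -2.268]
force: [-0.1, 0.6, 0.6]
width: 0.0244
gripper_force: 0.0
```

```bash
cat > look.py <<'E'
from h import *
import sys
f=arm.grab_frame('scene'); g=arm.grab_frame('top'); s=arm.get_state()
print(s['t'],s['eef_pos'].round(4) if hasattr(s['eef_pos'],'round') else s['eef_pos'],s['force'])
a=f['color'][195:285,200:320,::-1]; b=g['color'][160:250,226:346,::-1]
o=np.hstack([cv2.resize(a,(400,300),interpolation=cv2.INTER_CUBIC),cv2.resize(b,(400,300),interpolation=cv2.INTER_CUBIC)]); cv2.imwrite('pics/'+sys.argv[1],o)
E
python3 look.py l1.png
```

```text
6.4 [ 0.4776 -0.0666  0.0915] [-0.28002606  0.52984433  0.0506349 ]
```

View pics/l1.png

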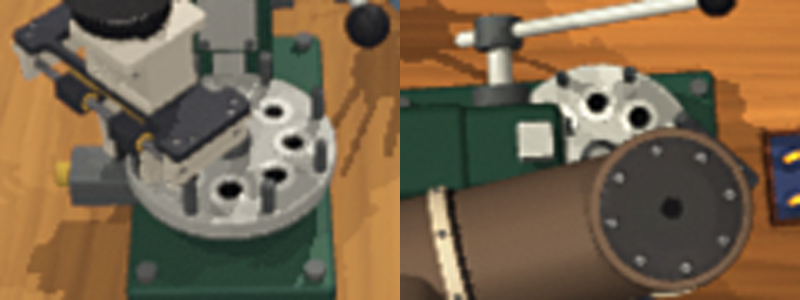

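The plate has moved exactly one click, since the dies are back at their original pixel positions. Next I go back for the following post.

Emit:
servo_tool(deltas=[[0.3,0,0,-16,0,0,0],[0.3,0,0,-16,0,0,0],[0.3,0,0,0,0,0,0],[0.3,0,-20.4,0,0,0,0],[0.3,0,-20.4,0,0,0,0],[0.3,0,-20.4,0,0,0,0],[0.3,0,0,0,0,0,0],[0.3,0,0,0,0,0,0],[0.3,0,0,10,0,0,0],[0.3,0,0,14,0,0,0],[0.4,0,0,8,0,0,0],[0.5,0,0,0,0,0,0],[0.5,0,0,0,0,0,0]])

```text
t: 7.48
eef_pos: [0.5237, -0.1058, 0.091]
ee_rot: [3.141, -0.001, -2.268]
force: [0.5, -0.2, 0.5]
width: 0.0226
gripper_force: 0.0
```

Emit:
servo_tool(deltas=[[0.5,1.9,5.1,0,0,0,0],[0.5,1.55,5.1,0,0,0,0],[0.5,1.2,5.1,0,0,0,0],[0.5,0.8,5.1,0,0,0,0],[0.5,0.5,5.1,0,0,0,0],[0.5,0.2,5.1,0,0,0,0],[0.5,-0.2,5.1,0,0,0,0],[0.5,-0.5,5.1,0,0,0,0],[0.5,-0.8,5.1,0,0,0,0],[0.5,-1.2,5.1,0,0,0,0],[0.5,-1.55,5.1,0,0,0,0],[0.5,-1.9,5.1,0,0,0,0],[0.5,0,0,0,0,0,0],[0.5,0,0,0,0,0,0],[0.3,0,0,0,0,0,0],[0.3,0,0,-16,0,0,0],[0.3,0,0,-16,0,0,0],[0.3,0,0,0,0,0,0],[0.3,0,0,0,0,0,0]])

```text
t: 9.07
eef_pos: [0.4781, -0.0666, 0.1242]
ee_rot: [-3.141, 0.001, -2.268]
force: [-0.2, 0.9, 0.1]
width: 0.0305
gripper_force: 0.0
```

Emit:
servo_tool(deltas=[[0.5,0,0,-30,0,0,0],[1,0,0,-40,0,0,0],[1,0,0,-40,0,0,0],[1,0,0,-40,0,0,0],[1,0,0,-40,0,0,0],[1,0,0,-40,0,0,0],[1,0,0,0,0,0,0],[1,-13,-27.9,0,0,0,0],[1,-13.3,-27.9,0,0,0,0],[1,-13.3,-27.9,0,0,0,0],[1,-13.3,-27.9,0,0,0,0],[1,-13.3,-27.9,0,0,0,0],[1,-13.3,-27.9,0,0,0,0],[1,0,0,0,0,0,0],[1,0,0,0,0,0,0],[1,0,0,0,0,0,0]])

```text
t: 10.4
eef_pos: [0.6567, -0.1133, 0.352]
ee_rot: [3.14, -0.002, -2.269]
force: [0.0, 0.4, 1.0]
width: 0.0005
gripper_force: 0.0
```

```bash
python3 look.py l2.png
```

```text
10.5 [ 0.6563 -0.1131  0.3536] [-1.07433722 -0.30468214  0.26909679]
```

View pics/l2.png

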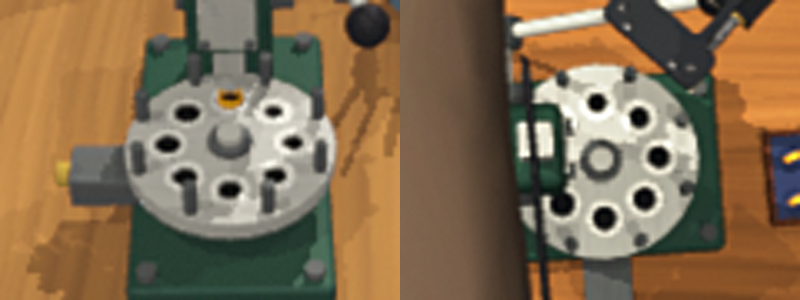

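The left crop shows the gold band under the ram at (230,98), with the dies aligned on their clicks. Now I press the lever down along its arc.

Emit:
servo_tool(deltas=[[1,0,0,15,0,0,0],[1,0,0,20,0,0,0],[1,0,0,10,0,0,0],[1,0,0,3,0,0,0],[1,5.7,-5.7,15.5,0,0,0],[1,4.7,-4.7,16.1,0,0,0],[1,3.7,-3.7,16.6,0,0,0],[1,2.7,-2.7,17.1,0,0,0],[1,1.6,-1.6,17.3,0,0,0],[1,0.6,-0.6,17.4,0,0,0],[1,-0.6,0.6,17.4,0,0,0],[1,0,0,0,0,0,0],[1,0,0,0,0,0,0]])

```text
t: 11.58
eef_pos: [0.6593, -0.1399, 0.1897]
ee_rot: [-3.14, -0.001, -2.268]
force: [-1.9, -4.4, 5.2]
width: 0.0005
gripper_force: 2.5
```

Emit:
servo_tool(deltas=[[1,-0.8,0.8,8.6,0,0,0],[1,-0.8,0.8,8.6,0,0,0],[1,-1.3,1.3,8.6,0,0,0],[1,-1.4,1.4,8.5,0,0,0],[1,-1.8,1.8,8.3,0,0,0],[1,-1.9,1.9,8.2,0,0,0],[1,-1.3,1.3,5,0,0,0],[1,0,0,0,0,0,0],[1,0,0,0,0,0,0]])

```text
t: 12.33
eef_pos: [0.6598, -0.1267, 0.1356]
ee_rot: [-3.137, 0.002, -2.267]
force: [0.6, -3.9, 6.4]
width: 0.0003
gripper_force: 2.9
```

Emit:
servo_tool(deltas=[[1,-0.4,0.4,2,0,0,0],[1,-0.4,0.4,2,0,0,0],[1,0,0,2,0,0,0],[1,0,0,2,0,0,0],[1,0,0,0,0,0,0],[1,0,0,0,0,0,0]])

```text
t: 12.83
eef_pos: [0.66, -0.1259, 0.1317]
ee_rot: [-3.135, 0.002, -2.266]
force: [-9.0, -2.1, 29.0]
width: 0.0005
gripper_force: 14.2
```

```bash
python3 look.py l3.png
```

```text
12.9333 [ 0.66   -0.1259  0.1318] [-8.79872433 -2.05203341 27.78521521]
```

View pics/l3.png

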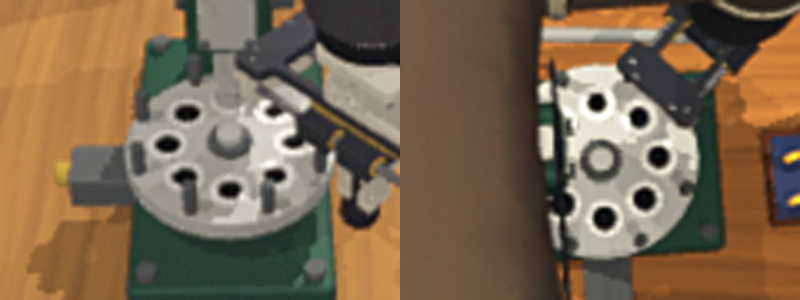

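The force has jumped to 29 N at the expected stop height and the ram sits on the die at (230,90), so the lever is fully down. I let it back up along the arc.

Emit:
servo_tool(deltas=[[1,1,-1,-10,0,0,0],[1,4.5,-4.5,-16,0,0,0],[1,3.7,-3.7,-16.6,0,0,0],[1,2.7,-2.7,-17.1,0,0,0],[1,1.6,-1.6,-17.3,0,0,0],[1,0.6,-0.6,-17.4,0,0,0],[1,-0.6,0.6,-17.4,0,0,0],[1,-1.6,1.6,-17.3,0,0,0],[1,-2.7,2.7,-17.1,0,0,0],[1,-3.7,3.7,-16.6,0,0,0],[1,-4.7,4.7,-16.1,0,0,0],[1,0,0,-20,0,0,0],[1,0,0,-30,0,0,0],[1,0,0,0,0,0,0],[1,0,0,0,0,0,0]])

```text
t: 14.18
eef_pos: [0.6585, -0.1255, 0.357]
ee_rot: [-3.138, 0.004, -2.267]
force: [-0.3, 0.0, -1.2]
width: 0.0005
gripper_force: 0.0
```

```bash
python3 look.py l4.png
```

```text
14.2833 [ 0.6576 -0.1255  0.3538] [0.27656742 0.18100699 0.5715758 ]
```

View pics/l4.png

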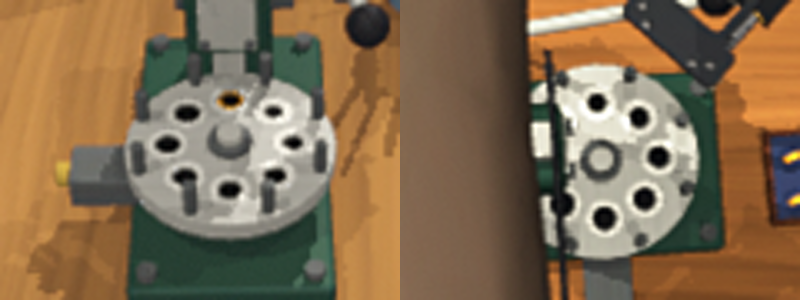

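The band is flush at (230,99) and the lever is up. Four more clicks clockwise now.

Emit:
servo_tool(deltas=[[1,17.6,28.6,0,0,0,0],[0.5,17.6,28.6,0,0,0,0],[0.3,17.7,28.6,0,0,0,0],[0.3,17.7,28.6,0,0,0,0],[0.3,0,0,0,0,0,0],[0.3,0,0,38,0,0,0],[0.3,0,0,38,0,0,0],[0.3,0,0,38,0,0,0],[0.3,0,0,38,0,0,0],[0.3,0,0,38,0,0,0],[0.3,0,0,30,0,0,0],[0.3,0,0,10,0,0,0],[0.3,0,0,0,0,0,0],[0.3,0,0,0,0,0,0],[0.3,0,0,0,0,0,0]])

```text
t: 15.53
eef_pos: [0.5264, -0.1066, 0.1252]
ee_rot: [-3.139, 0.002, -2.268]
force: [0.9, 0.6, 0.3]
width: 0.0306
gripper_force: 0.0
```

Emit:
servo_tool(deltas=[[0.3,0,0.5,10,0,0,0],[0.3,0,0,14,0,0,0],[0.4,0,0,9,0,0,0],[0.5,0,0,0,0,0,0],[0.5,0,0,0,0,0,0]])

```text
t: 15.95
eef_pos: [0.5245, -0.1064, 0.0904]
ee_rot: [3.141, -0.0, -2.268]
force: [0.2, -0.0, 0.3]
width: 0.0222
gripper_force: 0.0
```

Emit:
servo_tool(deltas=[[0.5,1.9,5.1,0,0,0,0],[0.5,1.55,5.1,0,0,0,0],[0.5,1.2,5.1,0,0,0,0],[0.5,0.8,5.1,0,0,0,0],[0.5,0.5,5.1,0,0,0,0],[0.5,0.2,5.1,0,0,0,0],[0.5,-0.2,5.1,0,0,0,0],[0.5,-0.5,5.1,0,0,0,0],[0.5,-0.8,5.1,0,0,0,0],[0.5,-1.2,5.1,0,0,0,0],[0.5,-1.55,5.1,0,0,0,0],[0.5,-1.9,5.1,0,0,0,0],[0.5,0,0,0,0,0,0],[0.5,0,0,0,0,0,0],[0.3,0,0,0,0,0,0]])

```text
t: 17.2
eef_pos: [0.4778, -0.0668, 0.0903]
ee_rot: [3.142, 0.0, -2.268]
force: [-0.4, -0.0, 0.6]
width: 0.0247
gripper_force: 0.0
```

Emit:
servo_tool(deltas=[[0.3,0,0,-16,0,0,0],[0.3,0,0,-16,0,0,0],[0.3,0,0,0,0,0,0],[0.3,0,-20.4,0,0,0,0],[0.3,0,-20.4,0,0,0,0],[0.3,0,-20.4,0,0,0,0],[0.3,0,0,0,0,0,0],[0.3,0,0,0,0,0,0],[0.3,0,0,10,0,0,0],[0.3,0,0,14,0,0,0],[0.4,0,0,8,0,0,0],[0.5,0,0,0,0,0,0],[0.5,0,0,0,0,0,0]])

```text
t: 18.28
eef_pos: [0.5239, -0.1062, 0.0897]
ee_rot: [3.141, -0.001, -2.268]
force: [1.5, -1.5, 0.5]
width: 0.0229
gripper_force: 0.0
```

Emit:
servo_tool(deltas=[[0.5,1.9,5.1,0,0,0,0],[0.5,1.55,5.1,0,0,0,0],[0.5,1.2,5.1,0,0,0,0],[0.5,0.8,5.1,0,0,0,0],[0.5,0.5,5.1,0,0,0,0],[0.5,0.2,5.1,0,0,0,0],[0.5,-0.2,5.1,0,0,0,0],[0.5,-0.5,5.1,0,0,0,0],[0.5,-0.8,5.1,0,0,0,0],[0.5,-1.2,5.1,0,0,0,0],[0.5,-1.55,5.1,0,0,0,0],[0.5,-1.9,5.1,0,0,0,0],[0.5,0,0,0,0,0,0],[0.5,0,0,0,0,0,0],[0.3,0,0,0,0,0,0]])

```text
t: 19.53
eef_pos: [0.4778, -0.0668, 0.0903]
ee_rot: [3.142, 0.0, -2.268]
force: [-0.4, -0.3, 0.4]
width: 0.0248
gripper_force: 0.0
```

Emit:
servo_tool(deltas=[[0.3,0,0,-16,0,0,0],[0.3,0,0,-16,0,0,0],[0.3,0,0,0,0,0,0],[0.3,0,-20.4,0,0,0,0],[0.3,0,-20.4,0,0,0,0],[0.3,0,-20.4,0,0,0,0],[0.3,0,0,0,0,0,0],[0.3,0,0,0,0,0,0],[0.3,0,0,10,0,0,0],[0.3,0,0,14,0,0,0],[0.4,0,0,7,0,0,0],[0.5,0,0,0,0,0,0],[0.5,0,0,0,0,0,0]])

```text
t: 20.62
eef_pos: [0.5239, -0.1062, 0.0908]
ee_rot: [3.141, -0.001, -2.268]
force: [-0.4, -0.0, 0.3]
width: 0.0227
gripper_force: 0.0
```

Emit:
servo_tool(deltas=[[0.5,1.9,5.1,0,0,0,0],[0.5,1.55,5.1,0,0,0,0],[0.5,1.2,5.1,0,0,0,0],[0.5,0.8,5.1,0,0,0,0],[0.5,0.5,5.1,0,0,0,0],[0.5,0.2,5.1,0,0,0,0],[0.5,-0.2,5.1,0,0,0,0],[0.5,-0.5,5.1,0,0,0,0],[0.5,-0.8,5.1,0,0,0,0],[0.5,-1.2,5.1,0,0,0,0],[0.5,-1.55,5.1,0,0,0,0],[0.5,-1.9,5.1,0,0,0,0],[0.5,0,0,0,0,0,0],[0.5,0,0,0,0,0,0],[0.3,0,0,0,0,0,0]])

```text
t: 21.87
eef_pos: [0.4777, -0.0668, 0.0913]
ee_rot: [3.142, 0.0, -2.268]
force: [-0.0, 0.1, 0.2]
width: 0.025
gripper_force: 0.0
```

Emit:
servo_tool(deltas=[[0.3,0,0,-16,0,0,0],[0.3,0,0,-16,0,0,0],[0.3,0,0,0,0,0,0],[0.3,0,-20.4,0,0,0,0],[0.3,0,-20.4,0,0,0,0],[0.3,0,-20.4,0,0,0,0],[0.3,0,0,0,0,0,0],[0.3,0,0,0,0,0,0],[0.3,0,0,10,0,0,0],[0.3,0,0,14,0,0,0],[0.4,0,0,8,0,0,0],[0.5,0,0,0,0,0,0],[0.5,0,0,0,0,0,0]])

```text
t: 22.95
eef_pos: [0.5238, -0.1061, 0.0907]
ee_rot: [3.141, -0.001, -2.268]
force: [-0.0, -0.3, 0.3]
width: 0.0224
gripper_force: 0.0
```

Emit:
servo_tool(deltas=[[0.5,1.9,5.1,0,0,0,0],[0.5,1.55,5.1,0,0,0,0],[0.5,1.2,5.1,0,0,0,0],[0.5,0.8,5.1,0,0,0,0],[0.5,0.5,5.1,0,0,0,0],[0.5,0.2,5.1,0,0,0,0],[0.5,-0.2,5.1,0,0,0,0],[0.5,-0.5,5.1,0,0,0,0],[0.5,-0.8,5.1,0,0,0,0],[0.5,-1.2,5.1,0,0,0,0],[0.5,-1.55,5.1,0,0,0,0],[0.5,-1.9,5.1,0,0,0,0],[0.5,0,0,0,0,0,0],[0.5,0,0,0,0,0,0],[0.3,0,0,0,0,0,0],[0.3,0,0,-16,0,0,0],[0.3,0,0,-16,0,0,0],[0.3,0,0,-40,0,0,0],[0.3,0,0,-40,0,0,0]])

```text
t: 24.53
eef_pos: [0.4765, -0.0674, 0.2034]
ee_rot: [3.139, -0.003, -2.268]
force: [1.4, 0.4, -0.7]
width: 0.0304
gripper_force: 0.0
```

Emit:
servo_tool(deltas=[[0.3,15,15,-40,0,0,0],[0.3,15,15,-40,0,0,0],[0.3,15,15,-20,0,0,0],[0.3,0,0,0,0,0,0],[0.3,0,0,0,0,0,0],[0.3,0,0,0,0,0,0]])

```text
t: 25.03
eef_pos: [0.4175, -0.0723, 0.2965]
ee_rot: [3.141, 0.0, -2.268]
force: [-1.0, -0.2, -0.4]
width: 0.0304
gripper_force: 0.0
```

```bash
python3 look.py l5.png
```

```text
25.1333 [ 0.4175 -0.0724  0.2957] [-0.40630274 -0.58138947 -0.3435475 ]
```

View pics/l5.png

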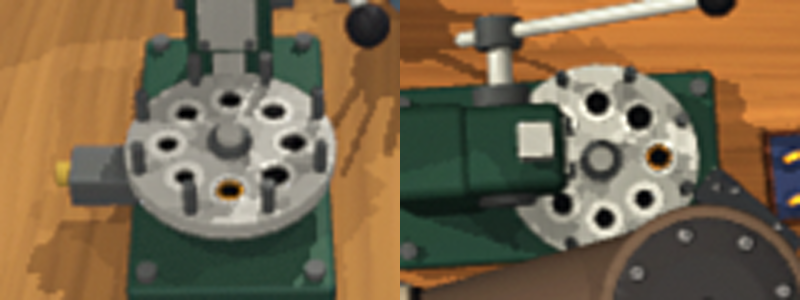

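The band is at the open front, at (230,190) in the left crop and (658,156) in the top crop. The plate is in its click, the lever is up and the arm is clear.

```bash
python3 -c "
from station import arm
print(arm.job_done())"
```

```text
the job is handed in; nothing more can be done
None
```

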